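# Feel for the blind hole on the pin and hold the spacer hole-up

### The arm

A 6-joint arm with a two-finger parallel gripper is mounted at the origin on a cart in front of the work surface, level with it; the furniture and walls round the work are solid. World frame = base frame: x ahead of the robot, y to its left, z up, the work surface at z = 0. Lengths are in m, angles in rad, forces in N, time in s.
With the tool pointing down it reaches from about 0.35 to 0.975 m from the base axis. Payload 4.9 kg.
Tool frame: the origin (TCP) lies at the very end of the fingers, on their centre line; the grasp point (between the pads) lies 19 mm behind it; z points along the fingers, x is the direction in which the jaws open and shut, and the axes are right-handed (so a half turn about z gives the same grasp; the last joint's range is limited). The gripper opens to 85 mm and grips with 20 to 120 N. Pads are 22 mm wide; open, the fingers measure 114 mm over their backs; the gripper's body (76 mm by 85 mm) begins 54 mm behind the grasp point. The pads swing forward as they close: fully open they stand 13 mm farther back than shut.
Start: joints at [-1.399, 0.053, 1.613, -0, 1.476, -0.119], TCP at [0.179, -0.599, 0.231] pointing down, gripper open.
Joint ranges: [-3.01, 3.01], [-1.01, 2.22], [0.06, 2.58], [-1.02, 4.17], [0.09, 2.62], [-3.14, 3.14]. Speed limits (rad/s): [2.57, 2.57, 3.14, 3.14, 3.14, 3.14].

### API

Orientations are given as a unit quaternion [w, x, y, z].
In Python, from plant import manip, imaging gives the robot as it stands.
- The arm moves only by the shell command python3 -m pendant 'ROWS'. ROWS is JSON, a list that holds one entry, the list of rows, each a list of 7 numbers: the turn, a rotation vector about the world's x, y, z in units of pi rad (1.0 is pi rad), then the shift along the world's x, y, z in units of 250 mm (1.0 is 250 mm), then the opening, from 0 (shut) to 1 (fully open). In form: [[[ax, ay, az, tx, ty, tz, claw], ...]]. A call has 1 to 20 rows; each row shifts and turns the commanded pose from where the row before left it; what a row does not reach is not made up. A row lasts 1/8 s, in which the tool goes at most 62.5 mm and 10.7 degrees, less where a joint would pass 70% of its speed; a pose out of reach is approached as far as the arm can. A call with a number of a shift or a turn outside -1 to 1 is refused whole. A call with a gripper value outside its range is refused whole. The fingers move at their own pace and stop on an object; the grip force is fixed at half the most. Time passes only in rows, so rows that do not move let the fingers close. It gives the time, the measured TCP pose, the force and the opening at its end, in the units of the state.
- manip.state(): the state, without advancing time (a new reading comes with each control period).
- imaging.grab_frame(name): name is "scene" or "top" or "wrist"; returns a dict with "frame" (384x512x3 uint8, blue, green, red), "mtx" (3x3 intrinsics, pixels), "world_to_cam" (4x4, takes a point from world to camera coordinates). Camera axes: x right, y down, z forward; pixel columns grow to the right and rows downward; lengths in m; the calibration is good to about 2 mm. A picture is of the moment at which its call begins. There is no depth.
- manip.job_done(): hands the job in, once; it reports no verdict.
The state is a dict: "time": time; "joint_pos": joint angles; "joint_vel": joint speeds; "joint_efforts": joint torques, N m; "tool_pos": TCP position; "tool_rot": TCP orientation; "contact_force": force on the tool from outside, world axes, zero at the start; "ft_torque": the same for the moment, N m; "gripper_width": opening from 0.0 (shut) to 1.0 (fully open).
Only numpy, scipy, OpenCV 4.12 (cv2) and the standard library are available. Lean on these libraries where they do the work, as an engineer would, in place of code of your own. Each camera call takes 0.05 s, during which the arm holds its last target. There are 200 camera calls.

### The job

Pull the sprung stop knob of the checking fixture all the way out (it stays out), then gently slide the spacer that lies in the near lane along its rods against the fixed feeler pin and keep it pushed on there for a moment, to feel which of its two ends has the blind hole. Then take that spacer off the rods, turn it upright with the hole facing up, and finish while holding it still like that, its middle at least 20 cm above the worktop. Leave the stop out, the other spacer in its far lane, and the nut, bolt and tape roll alone.

Things in the scene. Friction and masses are not known exactly. Their poses are not given: they have to be found in the camera images.
- fixture: fixed fixture: base plate 166 x 182 x 12 mm, two parallel lanes, each a pair of steel rods (26 mm over both) between end blocks 50 mm high at y = -75 and +73 mm. Origin on the worktop under the near lane, half-way along; x across the lanes away from the robot, y along them to the feeler pin. Lanes at x = 0 (near) and +85 mm (far); a spacer's axis lies 60 mm above the worktop
- feeler: fixed level pin, 10 mm in diameter, on the near lane's axis; origin: centre of its free tip (fixture y = +52 mm). It stands out 21 mm towards -y from a carrier 34 mm wide, 75 mm high. A spacer pushed along the rods stops with its centre at fixture y = about +16 mm if its flat end meets the pin, about +32 mm if its hole takes it; sliding it in the gripper drags with up to 8 N
- stop (a joint): sprung stop plunger, m: 0 = home, 0.026 = fully out; starts at 0 to 0.004. Slides along the fixture's -x, towards the robot, by 5 to 8 N; stays where it is left. At home its 8 mm rod blocks the near lane at fixture y = +42 mm; out, its tip is 36 mm from the lane's axis. Its post (12 x 14 mm, 72 mm high) stands at fixture x = -46, y = +42 mm
- stop_knob (a point): centre of the plunger's round black knob, 22 mm in diameter, 18 mm long along fixture x (the pull direction), 60 mm above the worktop; moves with the plunger (67 mm from the lane's axis when home)
- spacer_a_center (a point): steel spacer, plain cylinder 32 mm in diameter, 72 mm long, about 0.2 kg; point: its centre; y: the cylinder's axis (along the lane). One end is flat, the other has a blind hole 18 mm wide, 16 mm deep; which end (+y or -y) is not told, and the two spacers differ in it. Lies in either lane of the fixture, read its position; the one in the near lane is the work
- spacer_b_center (a point): steel spacer, plain cylinder 32 mm in diameter, 72 mm long, about 0.2 kg; point: its centre; y: the cylinder's axis (along the lane). One end is flat, the other has a blind hole 18 mm wide, 16 mm deep; which end (+y or -y) is not told, and the two spacers differ in it. Lies in either lane of the fixture, read its position; the one in the near lane is the work
- nut_center (a point): loose hexagon nut, 24 x 27 x 13 mm, bystander on the worktop; its centre
- bolt_center (a point): loose bolt, 21 x 63 x 19 mm, bystander on the worktop; its centre
- tape_center (a point): roll of masking tape lying flat, 72 mm in diameter, 19 mm high, bystander on the worktop; its centre
Not all that is in view belongs to the job. What is shaped like the part that bears spacer_b_center but green is not meant.

How it is judged:
By the outcome, as a careful person would: the job done as asked, in the order asked, and still so for the second after the job is handed in, while the arm keeps its last pose, push and grip.
It also fails if it takes over 54 s, if anything falls off the work surface, if the arm or the gripper's body presses on something with over 40 N, if the wrist force passes 120 N, or if a joint passes its speed limit or range.

## Working session

There is one attempt and no reset: what is moved stays moved. The work goes in short steps, Python scripts to look and compute and a shell command to move; the robot and the scene stay as the last step left them, time stands still between calls to the robot, and variables do not carry over. Pictures are saved under pics/ and viewed, about 8 in all and at most 12, crops included, and the job is handed in when it is done.

```bash
mkdir -p pics; ls; python3 - <<'E'
from plant import manip, imaging
import cv2, numpy as np
print(manip.state())
for n in ["scene","top"]:
    d=imaging.grab_frame(n); cv2.imwrite(f"pics/{n}0.png",d["frame"]); np.savez(f"pics/{n}0.npz",f=d["frame"],K=d["mtx"],T=d["world_to_cam"]); print(n,d["mtx"],d["world_to_cam"])
a=cv2.imread("pics/scene0.png")
E
```

```text
pics
{'time': 0.0, 'joint_pos': array([-1.39901277e+00,  5.33557385e-02,  1.61431826e+00,  1.35782294e-05,
        1.47596627e+00, -1.18996601e-01]), 'joint_vel': array([ 0.00043219, -0.00093239, -0.0012529 ,  0.00122481, -0.00129338,
        0.00101362]), 'joint_efforts': array([ 3.01898886e-03, -3.93681550e+01, -3.70175028e+01, -1.55943695e-05,
        7.03983824e-03,  4.92098096e-06]), 'tool_pos': array([ 0.17908603, -0.59814212,  0.23004921]), 'tool_rot': array([-7.09485735e-04,  8.02090121e-01, -5.97202135e-01, -7.38142026e-04]), 'contact_force': array([ 0.23276656, -0.55152513,  0.39048541]), 'ft_torque': array([0.02028048, 0.0068192 , 0.0286813 ]), 'gripper_width': 0.9977352649371736}
scene [[369.4243794    0.         256.86969633]
 [  0.         369.4243794  196.08707217]
 [  0.           0.           1.        ]] [[ 9.00017404e-01 -4.35853714e-01 -4.60301267e-04 -4.75270930e-01]
 [-3.43027473e-01 -7.07683270e-01 -6.17670254e-01  2.01962043e-01]
 [ 2.68888127e-01  5.56071875e-01 -7.86437058e-01  7.59456124e-01]
 [ 0.00000000e+00  0.00000000e+00  0.00000000e+00  1.00000000e+00]]
top [[452.36544054   0.         258.3010632 ]
 [  0.         452.36544054 191.62836174]
 [  0.           0.           1.        ]] [[-1.91242027e-03 -9.99848144e-01  1.73214019e-02 -2.74556189e-02]
 [-9.98015476e-01  8.18127994e-04 -6.29637988e-02  5.31657573e-01]
 [ 6.29400663e-02 -1.74074405e-02 -9.97865486e-01  1.11243873e+00]
 [ 0.00000000e+00  0.00000000e+00  0.00000000e+00  1.00000000e+00]]
```

View pics/top0.png

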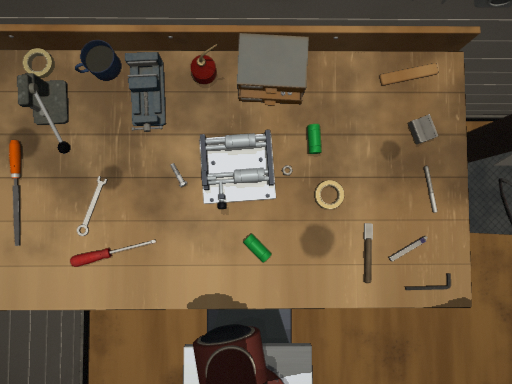

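View pics/scene0.png

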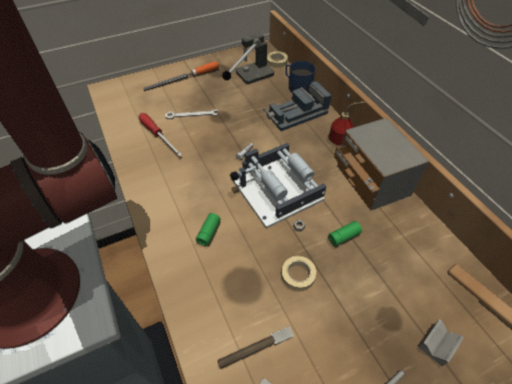

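The top view shows the fixture at about (238,165) with its knob at (222,203). Grey spacers are in the near lane (252,177) and the far lane (242,142). The green cylinders at (314,138) and (257,248) are decoys. Next I'll enlarge a crop to confirm this.

```bash
cat > h.py <<'E'
import numpy as np, cv2
def ray(K,T,u,v,z):
    d=T[:3,:3].T@np.linalg.inv(K)@[u,v,1]; c=-T[:3,:3].T@T[:3,3]
    return c+d*(z-c[2])/d[2]
def proj(K,T,p):
    q=K@(T[:3,:3]@np.asarray(p)+T[:3,3]); return q[:2]/q[2]
E
python3 - <<'E'
import cv2,numpy as np
a=cv2.imread("pics/top0.png")[120:215,190:290]
a=cv2.resize(a,None,fx=6,fy=6,interpolation=cv2.INTER_CUBIC)
b=cv2.imread("pics/scene0.png")[135:230,220:335]
cv2.imwrite("pics/c1.png",a); cv2.imwrite("pics/c2.png",cv2.resize(b,None,fx=6,fy=6,interpolation=cv2.INTER_CUBIC))
E
```

```text
(no output)
```

View pics/c1.png

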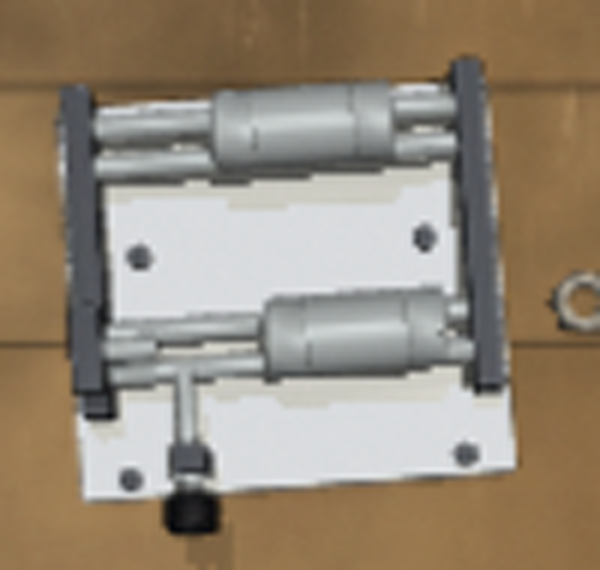

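View pics/c2.png

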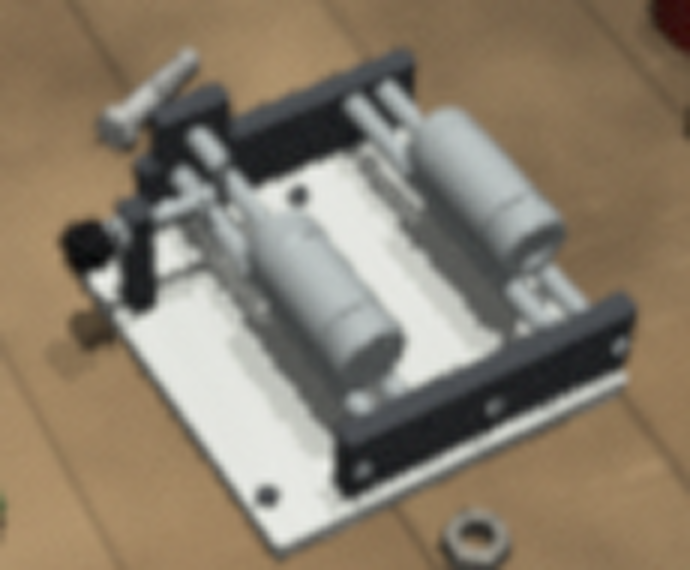

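```bash
python3 - <<'E'
import numpy as np
from h import *
d=np.load("pics/top0.npz");K,T=d['K'],d['T']
f=lambda x,y,z:ray(K,T,190+(x+.5)/6-.5,120+(y+.5)/6-.5,z)
P=dict(pl=f(83,500,.012),pr=f(517,467,.012),knob=f(192,510,.06),spL=f(266,338,.06),spR=f(446,328,.06),farL=f(214,130,.06),farR=f(392,120,.06),post=f(190,459,.072),blkneg_top=f(489,385,.05),blkneg_far=f(468,62,.05),blkpos_near=f(88,390,.05),blkpos_far=f(75,88,.05),boltL=f(131,480,.012),boltR=f(466,454,.012))
for k,v in P.items(): print(k,v.round(4))
for a,b in [('pr','pl'),('spR','spL'),('farR','farL'),('boltR','boltL'),('blkneg_top','blkneg_far')]:
  e=P[b]-P[a]; print(a,b,np.linalg.norm(e),np.degrees(np.arctan2(-e[0],e[1])))
s=np.load("pics/scene0.npz")
ks=ray(s['K'],s['T'],220+(88.5)/6-.5,135+244.5/6-.5,.06);print('knob scene',ks)
print('spc near end scene',ray(s['K'],s['T'],220+(372)/6-.5,135+360/6-.5,.06))
E
```

```text
pl [0.5038 0.1089 0.012 ]
pr [ 0.5174 -0.072   0.012 ]
knob [0.4979 0.0605 0.06  ]
spL [0.5668 0.0311 0.06  ]
spR [ 0.5708 -0.041   0.06  ]
farL [0.6509 0.0522 0.06  ]
farR [ 0.655  -0.0195  0.06  ]
post [0.5176 0.0606 0.072 ]
blkneg_top [ 0.5487 -0.0587  0.05  ]
blkneg_far [ 0.6807 -0.0506  0.05  ]
blkpos_near [0.5467 0.1032 0.05  ]
blkpos_far [0.6698 0.1092 0.05  ]
boltL [0.5121 0.089  0.012 ]
boltR [ 0.5228 -0.0507  0.012 ]
pr pl 0.1814474357062915 4.288987031073055
spR spL 0.07228306815383108 3.1836409556391683
farR farL 0.07178323956129845 3.313302939703511
boltR boltL 0.14012570037719344 4.386609388490069
blkneg_top blkneg_far 0.1323086401413183 -86.5000568341841
knob scene [0.49810236 0.06175854 0.06      ]
spc near end scene [ 0.57175877 -0.03900032  0.06      ]
```

The near lane holds the work, a plain grey spacer centred at about (0.569,-0.005). The green cylinders don't match the description. The knob is at about (0.498,0.061) and the fixture yaw is about 3.8°. I'll move above the knob.

```bash
python3 -m pendant '[[[0,0,-0.0051,0.0906,0.1883,-0.025,1],[0,0,-0.0051,0.0906,0.1883,-0.025,1],[0,0,-0.0051,0.0906,0.1883,-0.025,1],[0,0,-0.0051,0.0906,0.1883,-0.025,1],[0,0,-0.0051,0.0906,0.1883,-0.025,1],[0,0,-0.0051,0.0906,0.1883,-0.025,1],[0,0,-0.0051,0.0906,0.1883,-0.025,1],[0,0,-0.0051,0.0906,0.1883,-0.025,1],[0,0,-0.0051,0.0906,0.1883,-0.025,1],[0,0,-0.0051,0.0906,0.1883,-0.025,1],[0,0,-0.0051,0.0906,0.1883,-0.025,1],[0,0,-0.0051,0.0906,0.1883,-0.025,1],[0,0,-0.0051,0.0906,0.1883,-0.025,1],[0,0,-0.0051,0.0906,0.1883,-0.025,1],[0,0,0,0,0,0,0.6],[0,0,0,0,0,0,0.6]]]'
python3 - <<'E'
from plant import manip, imaging
import cv2, numpy as np
from h import *
from scipy.spatial.transform import Rotation as R
s=manip.state(); q=s['tool_rot']; print(s['time'],s['joint_pos'].round(3)); print(R.from_quat(q[[1,2,3,0]]).as_matrix().round(3))
d=imaging.grab_frame("wrist"); cv2.imwrite("pics/w1.png",d["frame"]); np.savez("pics/w1.npz",K=d["mtx"],T=d["world_to_cam"])
for p in [(.498,.061,.06),(.569,-.005,.06),(.5646,.0749,.06)]: print(proj(d["mtx"],d["world_to_cam"],p))
E
```

```text
time: 2.1
tool_pos: [0.4958, 0.0602, 0.1433]
tool_rot: [0.001, 0.73, -0.683, -0.0]
contact_force: [0.4, -0.3, -0.0]
gripper_width: 0.606
2.1 [-0.028 -0.181  1.986 -0.     1.338  1.476]
[[ 0.067 -0.998 -0.001]
 [-0.998 -0.067 -0.   ]
 [ 0.     0.001 -1.   ]]
[258.53234573 191.09895447]
[367.49294979  94.30609292]
[244.18832918  92.68282898]
```

View pics/w1.png

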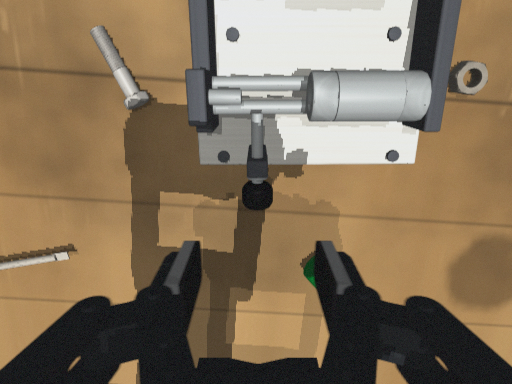

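The wrist view has the knob at (257,193), within 2 px of the prediction. The lane, feeler and spacer also line up. I'll descend and grip the knob.

```bash
python3 -m pendant '[[[0,0,0,0,0.001,-0.105,0.6],[0,0,0,0,0.001,-0.105,0.6],[0,0,0,0,0.001,-0.105,0.6],[0,0,0,0,0.001,-0.105,0.6],[0,0,0,0,0,0,0.6],[0,0,0,0,0,0,0],[0,0,0,0,0,0,0],[0,0,0,0,0,0,0],[0,0,0,0,0,0,0],[0,0,0,0,0,0,0]]]'
```

```text
time: 3.4
tool_pos: [0.4975, 0.0608, 0.0406]
tool_rot: [-0.0, 0.73, -0.683, 0.001]
contact_force: [-2.0, -3.1, 7.0]
gripper_width: 0.227
```

```bash
python3 -m pendant '[[[0,0,0,-0.02,-0.0013,0,0],[0,0,0,-0.02,-0.0013,0,0],[0,0,0,-0.02,-0.0013,0,0],[0,0,0,-0.02,-0.0013,0,0],[0,0,0,-0.02,-0.0013,0,0],[0,0,0,-0.01,-0.0007,0,0],[0,0,0,0,0,0,0]]]'
```

```text
time: 4.28
tool_pos: [0.4719, 0.059, 0.0408]
tool_rot: [-0.002, 0.73, -0.683, 0.003]
contact_force: [6.8, -2.4, 0.7]
gripper_width: 0.222
```

```bash
python3 -m pendant '[[[0,0,0,-0.012,-0.0008,0,0],[0,0,0,-0.012,-0.0008,0,0],[0,0,0,0,0,0,0]]]'; python3 -m pendant '[[[0,0,0,0,0,0,0.6],[0,0,0,0,0,0,0.6],[0,0,0,0,0,0,0.6],[0,0,0,0,0,0.15,0.8],[0,0,0,0,0,0.2,0.8],[0,0,0,0,0,0.1,0.8]]]'
python3 - <<'E'
from plant import manip, imaging
import cv2, numpy as np
from h import *
d=imaging.grab_frame("wrist"); cv2.imwrite("pics/w2.png",d["frame"]); np.savez("pics/w2.npz",K=d["mtx"],T=d["world_to_cam"])
for p in [(.4722,.0587,.06),(.569,-.005,.06)]: print(proj(d["mtx"],d["world_to_cam"],p))
E
```

```text
time: 4.65
tool_pos: [0.4715, 0.0589, 0.0413]
tool_rot: [-0.009, 0.73, -0.683, 0.009]
contact_force: [28.7, -0.1, -18.6]
gripper_width: 0.227
time: 5.4
tool_pos: [0.4638, 0.0592, 0.1543]
tool_rot: [-0.001, 0.73, -0.683, 0.001]
contact_force: [-0.5, 0.3, 0.4]
gripper_width: 0.803
[260.86218052 179.01469588]
[368.76020958  43.21611524]
```

View pics/w2.png

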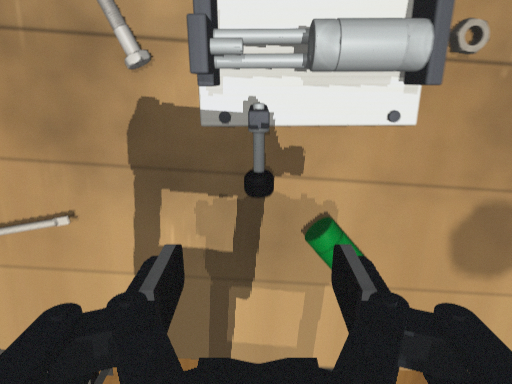

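The stop met its end at 28.7 N after about 26 mm of travel, so it is fully out, and the view confirms the lane is clear (knob now at (259,183)). The spacer shows at (371,44). I'll turn 90° and go over it, gripping about 14 mm to the -y side of its middle to clear the post.

```bash
python3 -m pendant '[[[0,0,0.05,0.0425,-0.0315,0,0.65],[0,0,0.05,0.0425,-0.0315,0,0.65],[0,0,0.05,0.0425,-0.0315,0,0.65],[0,0,0.05,0.0425,-0.0315,0,0.65],[0,0,0.05,0.0425,-0.0315,0,0.65],[0,0,0.05,0.0425,-0.0315,0,0.65],[0,0,0.05,0.0425,-0.0315,0,0.65],[0,0,0.05,0.0425,-0.0315,0,0.65],[0,0,0.05,0.0425,-0.0315,0,0.65],[0,0,0.05,0.0425,-0.0315,0,0.65],[0,0,0,0,0,0,0.65],[0,0,0,0,0,0,0.65]]]'
python3 - <<'E'
from plant import manip, imaging
import cv2, numpy as np
from h import *
d=imaging.grab_frame("wrist"); cv2.imwrite("pics/w3.png",d["frame"]); np.savez("pics/w3.npz",K=d["mtx"],T=d["world_to_cam"])
for p in [(.569,-.0055,.06),(.570,-.0195,.06)]: print(proj(d["mtx"],d["world_to_cam"],p))
E
```

```text
time: 6.95
tool_pos: [0.5683, -0.0193, 0.1504]
tool_rot: [-0.0, 0.999, 0.032, -0.001]
contact_force: [0.1, -0.5, -0.2]
gripper_width: 0.65
[261.70905513 176.92496322]
[261.75473563 195.25122564]
```

View pics/w3.png

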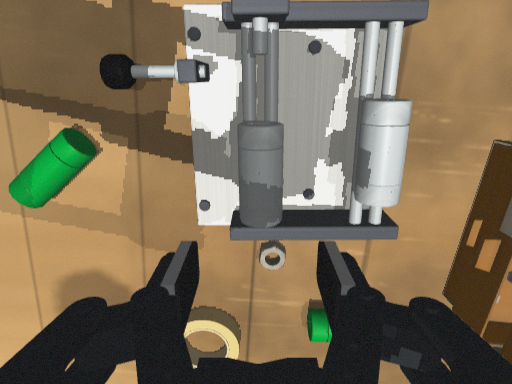

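The view shows the near spacer centred at (261,173), with the predicted 262 in column, so it is aligned. The stop rod is clear of the lane. I'll descend and grip.

```bash
python3 -m pendant '[[[0,0,0,0.003,0,-0.086,0.65],[0,0,0,0.003,0,-0.086,0.65],[0,0,0,0,0,-0.086,0.65],[0,0,0,0,0,-0.086,0.65],[0,0,0,0,0,-0.086,0.65],[0,0,0,0,0,0,0.65]]]'; python3 -m pendant '[[[0,0,0,0,0,0,0.2],[0,0,0,0,0,0,0.2],[0,0,0,0,0,0,0.2],[0,0,0,0,0,0,0.2]]]'
```

```text
time: 7.75
tool_pos: [0.5684, -0.019, 0.0417]
tool_rot: [-0.0, 0.999, 0.033, -0.002]
contact_force: [0.1, 0.5, -0.0]
gripper_width: 0.652
time: 8.25
tool_pos: [0.5712, -0.0197, 0.0455]
tool_rot: [0.0, 0.999, 0.033, 0.001]
contact_force: [-3.8, 0.6, 6.1]
gripper_width: 0.348
```

```bash
python3 -m pendant '[[[0,0,0,0.005,0,0.012,0.2],[0,0,0,0,0,0,0.2]]]'; python3 -m pendant '[[[0,0,0,-0.0016,0.024,0,0.2],[0,0,0,-0.0016,0.024,0,0.2],[0,0,0,-0.0016,0.024,0,0.2],[0,0,0,-0.0016,0.024,0,0.2],[0,0,0,-0.0016,0.024,0,0.2],[0,0,0,-0.0016,0.024,0,0.2],[0,0,0,0,0,0,0.2]]]'
```

```text
time: 8.5
tool_pos: [0.572, -0.0197, 0.0468]
tool_rot: [0.0, 0.999, 0.033, 0.0]
contact_force: [0.2, -0.9, -3.1]
gripper_width: 0.349
time: 9.38
tool_pos: [0.5693, 0.0168, 0.0468]
tool_rot: [0.0, 0.999, 0.034, -0.0]
contact_force: [-0.0, 0.4, -2.5]
gripper_width: 0.353
```

```bash
for i in 1; do python3 -m pendant '[[[0,0,0,-0.0005,0.008,0,0.2],[0,0,0,-0.0005,0.008,0,0.2],[0,0,0,0,0,0,0.2]]]'; done; python3 -m pendant '[[[0,0,0,-0.0005,0.008,0,0.2],[0,0,0,-0.0005,0.008,0,0.2],[0,0,0,0,0,0,0.2]]]'
```

```text
time: 9.75
tool_pos: [0.5691, 0.0204, 0.0468]
tool_rot: [0.0, 0.999, 0.033, -0.0]
contact_force: [-0.0, -0.5, -3.0]
gripper_width: 0.357
time: 10.12
tool_pos: [0.5689, 0.0245, 0.0468]
tool_rot: [-0.0, 0.999, 0.033, -0.0]
contact_force: [-0.5, -0.3, -2.5]
gripper_width: 0.351
```

```bash
python3 -m pendant '[[[0,0,0,-0.0005,0.008,0,0.2],[0,0,0,-0.0005,0.008,0,0.2],[0,0,0,0,0,0,0.2]]]';python3 -m pendant '[[[0,0,0,-0.0005,0.008,0,0.2],[0,0,0,-0.0005,0.008,0,0.2],[0,0,0,0,0,0,0.2]]]'
```

```text
time: 10.5
tool_pos: [0.5686, 0.0285, 0.0468]
tool_rot: [0.0, 0.999, 0.033, -0.0]
contact_force: [-0.0, 0.1, -2.0]
gripper_width: 0.351
time: 10.88
tool_pos: [0.5684, 0.0325, 0.0468]
tool_rot: [-0.0, 0.999, 0.033, -0.0]
contact_force: [0.3, 0.5, -2.3]
gripper_width: 0.355
```

```bash
python3 -m pendant '[[[0,0,0,-0.0005,0.008,0,0.2],[0,0,0,-0.0005,0.008,0,0.2],[0,0,0,0,0,0,0.2]]]';python3 -m pendant '[[[0,0,0,-0.0003,0.005,0,0.2],[0,0,0,-0.0003,0.005,0,0.2],[0,0,0,0,0,0,0.2]]]'
```

```text
time: 11.25
tool_pos: [0.5681, 0.0365, 0.0468]
tool_rot: [-0.0, 0.999, 0.033, -0.0]
contact_force: [0.0, -0.5, -3.4]
gripper_width: 0.35
time: 11.62
tool_pos: [0.568, 0.0389, 0.0468]
tool_rot: [0.0, 0.999, 0.033, 0.0]
contact_force: [0.5, -0.2, -2.7]
gripper_width: 0.35
```

```bash
python3 -m pendant '[[[0,0,0,-0.0003,0.005,0,0.2],[0,0,0,-0.0003,0.005,0,0.2],[0,0,0,0,0,0,0.2]]]'; python3 - <<'E'
from plant import manip, imaging
import cv2, numpy as np
d=imaging.grab_frame("scene"); cv2.imwrite("pics/s2.png",cv2.resize(d["frame"][115:235,205:340],None,fx=5,fy=5,interpolation=cv2.INTER_CUBIC))
E
```

```text
time: 12.0
tool_pos: [0.5679, 0.0403, 0.0469]
tool_rot: [0.001, 0.999, 0.033, 0.0]
contact_force: [0.5, -4.3, -1.8]
gripper_width: 0.352
```

View pics/s2.png

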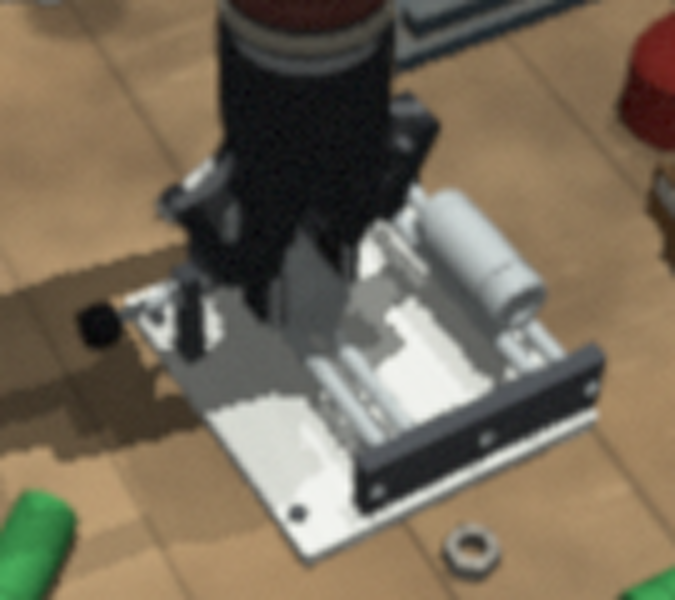

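Contact begins at TCP y ≈ 0.040, after 60 mm of travel, which puts the spacer's middle at fixture y ≈ +32 mm. The hole has therefore taken the pin, so the hole is at the +y end. The view shows the spacer in the fingers at the +y end and the far spacer still in place. I'll press gently and hold.

```bash
python3 -m pendant '[[[0,0,0,-0.0003,0.005,0,0.2],[0,0,0,0,0.004,0,0.2],[0,0,0,0,0,0,0.2],[0,0,0,0,0,0,0.2],[0,0,0,0,0,0,0.2],[0,0,0,0,0,0,0.2]]]';python3 -m pendant '[[[0,0,0,0,0,0,0.2],[0,0,0,0,0,0,0.2],[0,0,0,0,0,0,0.2],[0,0,0,0,0,0,0.2],[0,0,0,0,0,0,0.2],[0,0,0,0,0,0,0.2]]]'
```

```text
time: 12.8
tool_pos: [0.5679, 0.0404, 0.047]
tool_rot: [0.003, 0.999, 0.033, -0.0]
contact_force: [-1.5, -12.7, -2.2]
gripper_width: 0.354
time: 13.55
tool_pos: [0.568, 0.0404, 0.047]
tool_rot: [0.003, 0.999, 0.033, -0.0]
contact_force: [-0.6, -12.6, -2.1]
gripper_width: 0.35
```

```bash
python3 -m pendant '[[[0,0,0,0.0017,-0.026,0,0.2],[0,0,0,0.0017,-0.026,0,0.2],[0,0,0,0.0017,-0.026,0,0.2],[0,0,0,0.0017,-0.026,0,0.2],[0,0,0,0.0017,-0.026,0,0.2],[0,0,0,0.0017,-0.026,0,0.2],[0,0,0,0.0017,-0.026,0,0.2],[0,0,0,0.0017,-0.026,0,0.2],[0,0,0,0,0,0,0.2]]]';python3 -m pendant '[[[0,0,0,0,0,0.06,0.2],[0,0,0,0,0,0.12,0.2],[0,0,0,0,0,0.14,0.2],[0,0,0,0,0,0.14,0.2],[0,0,0,0,0,0.14,0.2],[0,0,0,0,0,0.14,0.2],[0,0,0,0,0,0.14,0.2],[0,0,0,0,0,0.12,0.2],[0,0,0,0,0,0.06,0.2],[0,0,0,0,0,0,0.2]]]'; python3 -m pendant '[[[0,0,-0.05,0,0,0.01,0.2],[0,0,-0.05,0,0,0.01,0.2],[0,0,-0.05,0,0,0.01,0.2],[0,0,-0.05,0,0,0.01,0.2],[0,0,-0.05,0,0,0.01,0.2],[0,0,-0.05,0,0,0.01,0.2],[0,0,-0.05,0,0,0.01,0.2],[0,0,-0.05,0,0,0.01,0.2],[0,0,-0.05,0,0,0.01,0.2],[0,0,-0.05,0,0,0.01,0.2],[0,0,0,0,0,0,0.2]]]'; python3 -c "
from plant import manip
print(manip.state()['joint_pos'].round(3))"
```

```text
time: 14.68
tool_pos: [0.5713, -0.0089, 0.0469]
tool_rot: [-0.0, 0.999, 0.033, 0.0]
contact_force: [0.1, -0.1, -2.3]
gripper_width: 0.349
time: 15.92
tool_pos: [0.5716, -0.0083, 0.3134]
tool_rot: [0.0, 0.999, 0.033, 0.001]
contact_force: [0.1, 0.8, -2.7]
gripper_width: 0.35
time: 17.3
tool_pos: [0.5706, -0.0082, 0.3349]
tool_rot: [0.001, 0.731, -0.683, -0.001]
contact_force: [-1.5, -0.6, -1.8]
gripper_width: 0.348
[-0.145 -0.115  1.607  0.     1.653  1.358]
```

```bash
python3 -m pendant '[[[0.0033,-0.05,0,0.04,0,0,0.2],[0.0033,-0.05,0,0.04,0,0,0.2],[0.0033,-0.05,0,0.04,0,0,0.2],[0.0033,-0.05,0,0.04,0,0,0.2],[0.0033,-0.05,0,0.04,0,0,0.2]]]'; python3 -c "
from plant import manip
print(manip.state()['joint_pos'].round(3))"; python3 -m pendant '[[[0.0033,-0.05,0,0.04,0,0,0.2],[0.0033,-0.05,0,0.04,0,0,0.2],[0.0033,-0.05,0,0.04,0,0,0.2],[0.0033,-0.05,0,0.04,0,0,0.2],[0.0033,-0.05,0,0.04,0,0,0.2],[0,0,0,0,0,0,0.2],[0,0,0,0,0,0,0.2]]]'; python3 -c "
from plant import manip
print(manip.state()['joint_pos'].round(3))
from scipy.spatial.transform import Rotation as R
q=manip.state()['tool_rot'];print(R.from_quat(q[[1,2,3,0]]).as_matrix().round(3))"
```

```text
time: 17.92
tool_pos: [0.6207, -0.0083, 0.3356]
tool_rot: [-0.28, 0.675, -0.63, 0.263]
contact_force: [-0.1, 1.3, -2.6]
gripper_width: 0.351
[-0.227 -0.475  2.028  0.279  0.84   1.169]
time: 18.8
tool_pos: [0.6588, 0.0073, 0.3382]
tool_rot: [-0.467, 0.586, -0.52, 0.41]
contact_force: [0.5, 0.2, -1.1]
gripper_width: 0.351
[-0.259 -0.478  2.249  1.45   0.376  0.044]
[[ 0.123 -0.227  0.966]
 [-0.992 -0.022  0.121]
 [-0.006 -0.974 -0.228]]
```

The tip-up stopped 13° short near the wrist singularity. I'll yaw slightly to move away from it and finish the tilt slowly.

```bash
python3 -m pendant '[[[0,0,0.03,0,0,0,0.2],[0,0,0.03,0,0,0,0.2],[0.0,-0.015,0.02,0,0,0,0.2],[0.003,-0.015,0,0,0,0,0.2],[0.004,-0.015,0,0,0,0,0.2],[0.004,-0.015,0,0,0,0,0.2],[0.004,-0.013,0,0,0,0,0.2],[0,0,0,0,0,0,0.2],[0,0,0,0,0,0,0.2]]]'; python3 -c "
from plant import manip
import numpy as np
print(manip.state()['joint_pos'].round(3))
from scipy.spatial.transform import Rotation as R
q=manip.state()['tool_rot'];M=R.from_quat(q[[1,2,3,0]]).as_matrix();print(M.round(3)); h=-M[:,1]; print(np.cross(h,[0,0,1])/np.pi)"
```

```text
time: 19.92
tool_pos: [0.6592, 0.0073, 0.3395]
tool_rot: [-0.578, 0.589, -0.389, 0.409]
contact_force: [0.4, 0.3, -3.1]
gripper_width: 0.349
[-0.413 -0.321  2.251  1.913  0.847 -0.523]
[[ 0.362  0.014  0.932]
 [-0.932 -0.029  0.362]
 [ 0.032 -0.999  0.003]]
[ 0.00926809  0.00450426 -0.        ]
```

Within 2° of upright now. One small correction, then a look.

```bash
python3 -m pendant '[[[0.0093,0.0045,0,0,0,0,0.2],[0,0,0,0,0,0,0.2],[0,0,0,0,0,0,0.2],[0,0,0,0,0,0,0.2],[0,0,0,0,0,0,0.2],[0,0,0,0,0,0,0.2],[0,0,0,0,0,0,0.2],[0,0,0,0,0,0,0.2]]]'; python3 - <<'E'
from plant import manip,imaging
import numpy as np,cv2
from h import *
from scipy.spatial.transform import Rotation as R
s=manip.state();q=s['tool_rot'];M=R.from_quat(q[[1,2,3,0]]).as_matrix();print(-M[:,1].round(4),abs(s['joint_vel']).max())
p=s['tool_pos']-.02*M[:,2]
ims=[]
for n,k in (("scene",120),("top",120)):
    d=imaging.grab_frame(n);u=proj(d["mtx"],d["world_to_cam"],p).astype(int);print(n,u)
    y0,x0=np.clip(u[1]-60,0,384-k),np.clip(u[0]-60,0,512-k)
    ims.append(cv2.resize(d["frame"][y0:y0+k,x0:x0+k],(390,390),interpolation=cv2.INTER_CUBIC))
    if n=="top": cv2.imwrite("pics/t3.png",d["frame"])
cv2.imwrite("pics/f1.png",np.hstack(ims))
E
```

```text
time: 20.92
tool_pos: [0.659, 0.0073, 0.3388]
tool_rot: [0.584, -0.583, 0.4, -0.399]
contact_force: [-0.2, 0.6, -3.1]
gripper_width: 0.351
[-2.0e-04 -1.6e-03  1.0e+00] 0.0015982764481966044
scene [312  70]
top [245 120]
```

View pics/f1.png

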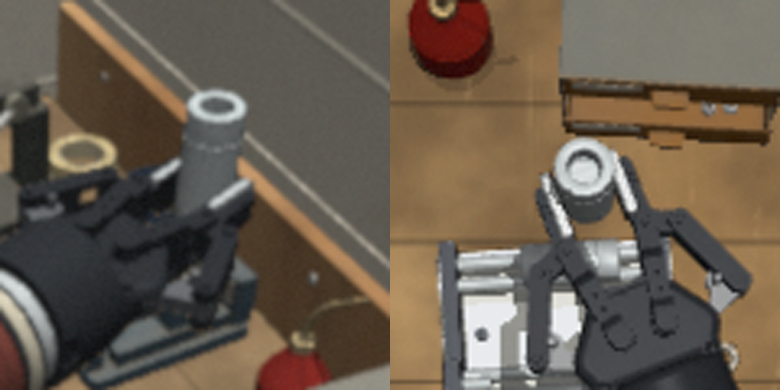

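Both views show the spacer upright with its hole facing up. I'll triangulate the hole centre to confirm it hasn't tilted in the grip, check the stop, then hand in.

```bash
python3 - <<'E'
from plant import manip
import numpy as np,cv2
from h import *
from scipy.spatial.transform import Rotation as R
s=manip.state();q=s['tool_rot'];M=R.from_quat(q[[1,2,3,0]]).as_matrix()
A=np.load("pics/scene0.npz");B=np.load("pics/top0.npz")
P=lambda d:d['K']@d['T'][:3]
X=cv2.triangulatePoints(P(A),P(B),np.array([[318.8],[42.3]]),np.array([[244.7],[110.8]]))[:,0];X=X[:3]/X[3]
g=s['tool_pos']-.021*M[:,2]
print("hole centre",X,"expected",g+(.05)*-M[:,1])
t=cv2.imread("pics/t3.png")[100:240,180:320]
cv2.imwrite("pics/f2.png",cv2.resize(t,None,fx=4,fy=4,interpolation=cv2.INTER_CUBIC))
E
```

```text
hole centre [0.64506704 0.00092072 0.39000792] expected [ 6.39404884e-01 -3.84548300e-04  3.88783694e-01]
```

View pics/f2.png

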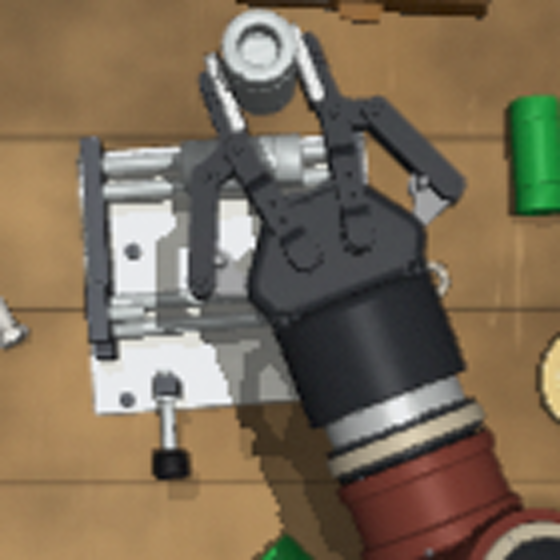

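```bash
python3 -c "
from plant import manip
print(manip.job_done())"
```

```text
the job is handed in; nothing more can be done
None
```

The job is done and handed in at about 21 s of the 54 s allowed. The arm is holding the near-lane spacer still and upright, hole up, with its middle about 35 cm above the worktop.

- **Stop:** I pulled the knob about 26 mm until it met its end (29 N). The last top view still shows it out.
- **Feeling for the hole:** I slid the spacer about 60 mm along the rods. There was no resistance where a flat end would have stopped it. It came to rest on the pin at about fixture y = +32 mm, and I held it there at about 12.6 N for more than 1 s. The pin had entered the hole, so the hole is at the +y end.
- **Turning upright:** The first turn stopped 13° short near a wrist limit, so I yawed the tool and finished the tilt slowly.

**Last checks:**
- By the gripper's pose, the spacer's axis is within about 0.1° of vertical.
- The hole is seen facing up in both the scene and top views.
- The hole's triangulated position was 6 mm off my first estimate. Part of that estimate was wrong: the spacer sits about 13 mm behind the fingertips, not 21 mm. Corrected, they agree to about 2 mm.
- In the last top view the far spacer is in its lane. The nut is mostly hidden behind the gripper, and the bolt and tape are only partly in the crop. I didn't check those three beyond that, but the arm did not go near them.

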